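# Check a return spring on the lever spring tester

## Robot

A 6-joint arm with a two-finger parallel gripper is mounted at the origin on the work surface. World frame = base frame: x ahead of the robot, y to its left, z up, the work surface at z = 0. Lengths are in m, angles in rad, forces in N, time in s.
With the tool pointing down it reaches from about 0.325 to 0.85 m from the base axis. Payload 4.4 kg.
Tool frame: the origin (TCP) lies between the finger pads; the fingertips stand 25 mm ahead of it and the grasp point (between the pads) lies 6 mm ahead of it; z points along the fingers, y is the line along which they close (so a half turn about z gives the same grasp; the last joint's range is limited). The gripper opens to 94 mm and grips with 3 to 60 N. Pads are 16 mm wide; open, the fingers measure 119 mm over their backs; the gripper's body (75 mm by 177 mm) begins 78 mm behind the grasp point.
Start: joints at [1.137, 0.207, 1.542, -0, 1.393, -0.15], TCP at [0.161, 0.552, 0.23] pointing down, gripper open.
Joint ranges: [-2.73, 2.73], [-0.86, 2.22], [0.23, 2.46], [-1.11, 4.25], [0.08, 2.63], [-2.82, 2.82]. Speed limits (rad/s): [2.79, 2.79, 3.14, 3.14, 3.14, 3.14].

## Interface

Orientations are given as a rotation vector (axis times angle).
In Python, from plant import r, viewer gives the robot as it stands.
- The arm moves only by the shell command python3 -m pendant 'ROWS' [FORCE]. ROWS is JSON, a list of rows, each a list of 3 entries, a list of its own where there are three numbers: the opening, from -1 (shut) to 1 (fully open), then the shift along the tool's x, y, z in cm, then the turn about the tool's z in rad. A call has 1 to 10 rows; each row is the pose to reach, as a shift and turn from the pose commanded when the call began, along the tool's axes at that moment; what a row does not reach only later rows make up. A row lasts 1/8 s, in which the tool goes at most 62.5 mm and 10.7 degrees, less where a joint would pass 70% of its speed; a pose out of reach is approached as far as the arm can. A call with a gripper value outside its range is refused whole. The fingers move at their own pace and stop on an object; FORCE is the grip in N (left out, the last holds). Time passes only in rows, so rows that repeat a pose let the fingers close. It gives the time, the measured TCP pose, the force, the opening and the grip force at its end, in the units of the state.
- r.observe(): the state, without advancing time (a new reading comes with each control period).
- viewer.camera(name): name is "scene" or "top" or "wrist"; returns a dict with "color" (420x560x3 uint8, red, green, blue), "intrinsics" (3x3 intrinsics, pixels), "R" (3x3) and "t" (3): a world point X has camera coordinates R X + t; the wrist camera has in their place "tool_from_camera" (4x4, takes a point from camera to tool coordinates, whose origin is the TCP and whose axes are the flange's). Camera axes: x right, y down, z forward; pixel columns grow to the right and rows downward; lengths in m; the calibration is good to about 2 mm. A picture is of the moment at which its call begins: read the wrist's pose just before it. There is no depth.
- r.job_done(): hands the job in; it is judged then, once.
The state is a dict: "clock": time; "joints": joint angles; "dq": joint speeds; "joint_efforts": joint torques, N m; "tool_pos": TCP position; "tcp_rot": TCP orientation; "ft_force": force on the tool from outside, world axes, zero at the start; "ft_torque": the same for the moment, N m; "gripper_width": finger opening in m; "grasp_force": force on a finger pad.
Only numpy, scipy, OpenCV 4.12 (cv2) and the standard library are available. Lean on these libraries where they do the work, as an engineer would, in place of code of your own. Each camera call takes 0.05 s, during which the arm holds its last target. There are 200 camera calls.

## Task

Check the return spring that stands in the grey tray: seat it over the spigot on the spring tester's plate, then swing the lever down and squeeze the spring until the load dial reads 20 N (needle in the green sector), hold it there for a second without ever letting the needle reach the red, and swing the lever fully back up. The trailing pointer stays where the lever pushed it: if it stopped above the red reference mark the spring is good and belongs in the green tray, if below it is tired and belongs in the red tray; stand it there upright. Move the pointer with the lever only, and leave the mark and everything else on the bench alone.

Things in the scene. Friction and masses are not known exactly. Their poses are not given: they have to be found in the camera images.
- tester: fixed lever spring tester, grey-blue base 170 mm (x) by 215 mm (y from -80 to 135), 50 mm high. Origin: on the bench under the spigot axis; z up. Hinge at +y; the lever points to -y when down, and its bar stands 340 mm above the bench when up. Scale post at x = -73, y = -24 to -88 mm, top 185 mm above the bench. Load dial on the +x side, to x = 125 mm, 80 mm high
- spigot (a point): centre of the round steel load plate (64 mm wide, its top about 72 mm above the bench), at the foot of the spigot: a stub 21 mm wide and 10 mm high with a tapered nose. The plate weighs: it sinks 0.125 mm per N and drives the dial
- press_pad: swivelling steel pad with a flat face 30 mm wide, under the lever 90 mm from the hinge; it bears flat on the top of the spring. Origin: on the lever's centre line, on the swivel axis, 16 mm above the pad's face
- lever (a joint): angle of the aluminium lever, rad: 0 is level, growing upwards to its rest at 1.75, just past upright, where it stays by itself (let go below about 1.6 it may fall); lower stop at -0.15. Lever and pad weigh 0.28 kg. The pad meets the spring between about 0.17 and 0.31, and 20 N is reached between about 0.00 and 0.14, depending on the spring
- lever_hinge (a point): point on the lever's hinge axis, in the lever's middle plane, 118 mm above the bench. The axis is level, along the tester's x
- lever_bar (a point): middle of the lever's red handle bar, 220 mm from the hinge axis. The bar is 18 mm thick, 84 mm long, parallel to the hinge axis, held at both ends by a fork, 112 mm wide over all, with an open window 60 mm deep behind the bar; its red sleeve turns freely, so it can stay gripped while the lever swings. The point turns with the lever, its x along the bar
- needle (a joint): angle of the orange needle of the load dial, rad: 0.1 rad per N of force on the plate, 2.0 is 20 N. The green sector is 1.8 to 2.2, the red begins at 2.6 and ends at 3.0. The standing spring alone shows about 0.4 N
- pointer: trailing pointer, a black slider with an orange top, 30 by 18 by 4 mm, on the face of the scale post: it starts near the top; the pin on the lever's side (135 mm from the hinge) pushes it down and friction keeps it at the lowest place. Origin: middle of its orange upper edge line, the height to compare with the mark
- mark: red reference mark, a tab 16 by 14 by 2.6 mm clipped to the scale post beside the pointer. Origin: on its middle line, the height to compare with. It must stay where it is
- spring: loose steel compression spring standing upright, 32 mm outside, 26 mm inside, free height 46 to 58 mm (it varies), about 40 g. Stiffness about 1.5 N/mm. Grip it around its lower 26 mm; the coils above give way. Origin: centre of its underside, z up
- tray_in: grey tray where the spring starts, fixed, 110 by 110 mm, walls 3 mm thick and 16 mm high, inner floor 3 mm above the bench. Origin: centre of its underside
- tray_ok: green tray for good springs, fixed, same size and origin as the grey one
- tray_bad: red tray for tired springs, fixed, same size and origin as the grey one
- reel: bystander: black component reel lying flat, 178 mm wide, 14 mm thick; origin at the centre of its underside
- screwdriver: bystander: yellow-handled screwdriver lying flat, 190 mm long along its x
- caliper: bystander: steel and black caliper lying flat, 235 mm long along its x
- tweezers: bystander: steel tweezers lying flat, 115 mm long along its x, origin at the joined end
- jar: bystander: amber jar with a black lid, 52 mm wide, 70 mm high; origin at the centre of its underside
- clip_block: bystander: black test clip block on four feet, 40 by 62 mm, 44 mm high; origin at the centre of its underside

How it is judged:
On the way, in this order (a step that is already met when the one before it is completed fails the run):
1. the spring stands on the tester's plate, seated around the spigot, and has been let go (horizontal distance between spring and spigot below 0.005 m and z of spring in the frame of spigot below 0.003 m and angle between spring's own z axis and vertical below 0.1 rad and contact force between the fingers and spring below 0.1 N), for 0.2 s.
2. the lever's pad squeezes the spring with the load dial in the green sector (18 to 22 N) for 0.5 s (value of joint needle between 1.8 and 2.2 rad and contact force between press_pad and spring above 14 N), for 0.5 s.
At the end, for the whole second after the job is handed in: the spring stands upright (within 0.15 rad), at rest and let go on the floor of the green tray if the trailing pointer stopped above the reference mark, or of the red tray if below (within 1.5 mm of the mark either tray counts); the lever is back up (above 1.55 rad) and at rest (((z of pointer in the frame of mark above -0.0015 m and x of spring in the frame of tray_ok between -0.05 and 0.05 m and y of spring in the frame of tray_ok between -0.05 and 0.05 m and z of spring in the frame of tray_ok below 0.007 m) or (z of pointer in the frame of mark below 0.0015 m and x of spring in the frame of tray_bad between -0.05 and 0.05 m and y of spring in the frame of tray_bad between -0.05 and 0.05 m and z of spring in the frame of tray_bad below 0.007 m)) and angle between spring's own z axis and vertical below 0.15 rad and linear speed of spring below 0.02 m/s and value of joint lever above 1.55 rad and velocity of joint lever below 0.1 rad/s and contact force between the fingers and spring below 0.1 N); the robot touches nothing.
It fails at once if the load on the plate never reaches the red of the dial (26 N) (value of joint needle above 2.6 rad).
It fails at once if the reference mark is not shifted (2 mm) (distance of mark from where it was at the start of the episode above 0.002 m).
It fails at once if the trailing pointer is not pushed by the robot itself (contact force between the fingers and pointer above 0.5 N).
It fails at once if none of the bystanders (reel, screwdriver, caliper, tweezers, jar, clip block) is moved by 30 mm (distance of any of reel, screwdriver, caliper, tweezers, jar, clip_block from where it was at the start of the episode above 0.03 m).
It also fails if it takes over 72 s, if anything falls off the work surface, if the arm or the gripper's body presses on something with over 40 N, if the wrist force passes 120 N, or if a joint passes its speed limit or range.

## Working session

There is one attempt and no reset: what is moved stays moved. The work goes in short steps, Python scripts to look and compute and a shell command to move; the robot and the scene stay as the last step left them, time stands still between calls to the robot, and variables do not carry over. Pictures are saved under pics/ and viewed, at most 10 in all, crops included, and the job is handed in when it is done.

```bash
ls; mkdir -p pics
python3 - <<'E'
from plant import r, viewer
import cv2,pickle,numpy as np
print(r.observe())
d={}
for n in("top","scene"):
    c=viewer.camera(n); d[n]=c
    cv2.imwrite(f"pics/{n}0.png",cv2.resize(c["color"][:,:,::-1],(800,600),interpolation=cv2.INTER_CUBIC))
    print(n,c["intrinsics"],c["R"],c["t"])
pickle.dump(d,open("cams.pkl","wb"))
E
```

```text
pics
{'clock': 0.0, 'joints': array([ 1.13649012e+00,  2.07427988e-01,  1.54293060e+00, -1.87628933e-05,
        1.39348907e+00, -1.50495476e-01]), 'dq': array([-0.0007849 ,  0.00010218,  0.00290674, -0.00127651,  0.00249315,
        0.00022993]), 'joint_efforts': array([-6.28954986e-04, -3.70879483e+01, -2.81413919e+01,  6.96289027e-02,
        3.62184830e-02, -1.93867786e-04]), 'tool_pos': array([0.1607069 , 0.55131128, 0.22929729]), 'tcp_rot': array([-0.44421927, -3.10938731,  0.00339948]), 'ft_force': array([-0.52219709, -0.50884976,  0.06759453]), 'ft_torque': array([ 0.00892087,  0.04564987, -0.02469563]), 'grasp_force': 0.0, 'gripper_width': 0.0943911539981003}
top [[433.22749577   0.         277.08912735]
 [  0.         433.22749577 212.35224177]
 [  0.           0.           1.        ]] [[-0.00961966 -0.99976031 -0.01966677]
 [-0.99725421  0.01103603 -0.07322731]
 [ 0.0734268   0.01890835 -0.99712135]] [0.0061881  0.5537096  1.01415159]
scene [[501.97312099   0.         270.30970801]
 [  0.         501.97312099 210.4903023 ]
 [  0.           0.           1.        ]] [[-0.22685534  0.97383042  0.01381902]
 [ 0.81638016  0.19787614 -0.54255734]
 [-0.5310933  -0.11180046 -0.83990509]] [ 0.12079304 -0.37701385  1.76895287]
```

View pics/top0.png

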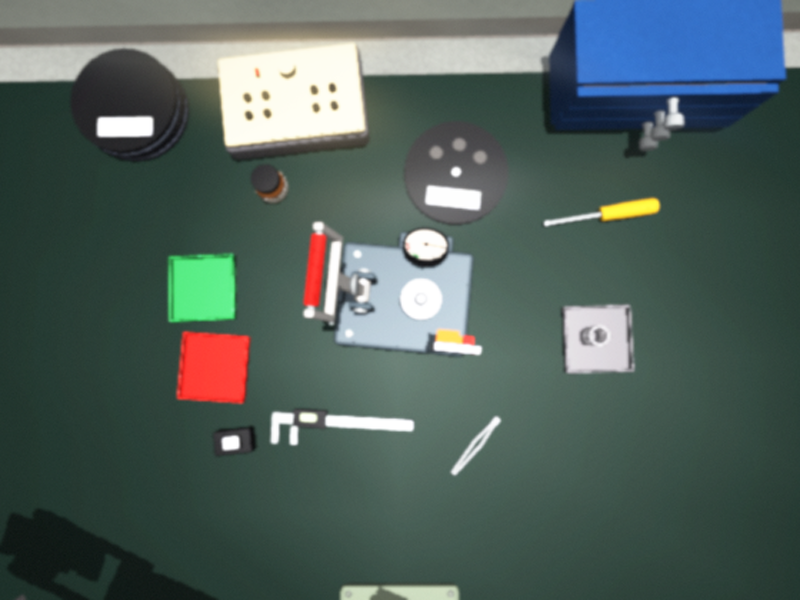

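View pics/scene0.png

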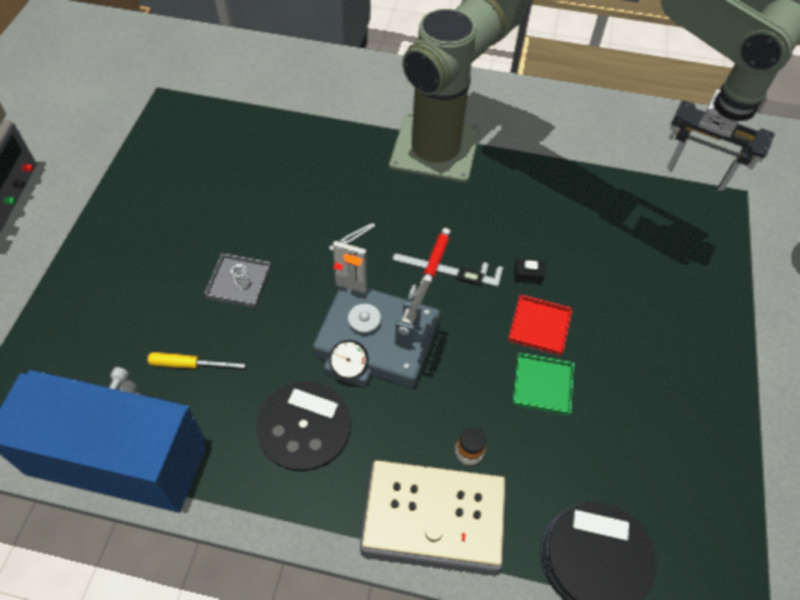

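The top view shows the spring at (597,334) in the grey tray centred at (598,339), and the spigot at (420,298). The lever bar ends are at (318,228) and (310,312), and the hinge is near (362,290). The green and red trays are at about (202,288) and (213,367). The scene view shows the pointer (orange) on the post, the red mark beside it, and the dial facing the camera.

```bash
cat > h.py <<'E'
import numpy as np,cv2,pickle
from scipy.spatial.transform import Rotation as Ro
def ray(c,uv,z):  # uv in original px -> world point at height z
    K,R,t=c["intrinsics"],c["R"],c["t"]
    d=R.T@np.linalg.inv(K)@[uv[0],uv[1],1]; o=-R.T@t
    return o+d*(z-o[2])/d[2]
def proj(c,X):
    p=c["intrinsics"]@(c["R"]@np.array(X)+c["t"]); return p[:2]/p[2]
def wristcam(v,s):
    T=np.eye(4);T[:3,:3]=Ro.from_rotvec(s["tcp_rot"]).as_matrix();T[:3,3]=s["tool_pos"]
    W=np.linalg.inv(T@v["tool_from_camera"]); v["R"],v["t"]=W[:3,:3],W[:3,3]; return v
E
python3 - <<'E'
from h import *
c=pickle.load(open("cams.pkl","rb")); t=c["top"]; f=0.7
P=dict(spig=(420,298,.08),bar0=(318,228,.334),bar1=(310,312,.334),spr=(597,334,.05),grey=(598,339,.016),
 g0=(168,256,.016),g1=(235,254,.016),g2=(236,320,.016),g3=(170,321,.016),r0=(181,332,.016),r1=(249,337,.016),r2=(244,402,.016),r3=(178,400,.016),
 b0=(343,244,.05),b1=(472,255,.05),b2=(470,354,.05),b3=(336,343,.05),jar=(265,178,.07))
for k,(u,v,z) in P.items(): print(k,ray(t,(u*f,v*f),z).round(4))
E
```

```text
spig [ 0.5574 -0.0388  0.08  ]
bar0 [0.6206 0.0853 0.334 ]
bar1 [0.5217 0.0947 0.334 ]
spr [ 0.4986 -0.323   0.05  ]
grey [ 0.491  -0.3347  0.016 ]
g0 [0.6391 0.3873 0.016 ]
g1 [0.6411 0.2728 0.016 ]
g2 [0.529 0.27  0.016]
g3 [0.5284 0.3819 0.016 ]
r0 [0.5097 0.3629 0.016 ]
r1 [0.5001 0.2478 0.016 ]
r2 [0.392  0.2553 0.016 ]
r3 [0.3962 0.3662 0.016 ]
b0 [0.65   0.0855 0.05  ]
b1 [ 0.6292 -0.1249  0.05  ]
b2 [ 0.4685 -0.1187  0.05  ]
b3 [0.4883 0.0974 0.05  ]
jar [0.7563 0.2098 0.07  ]
```

Run:
```python
from h import *
c=pickle.load(open("cams.pkl","rb"))
a=c["top"]["color"][150:260,200:345,::-1]; b=c["top"]["color"][205:270,385:450,::-1]
A=cv2.resize(a,(580,440),interpolation=cv2.INTER_CUBIC); B=cv2.resize(b,(220,220),interpolation=cv2.INTER_CUBIC)
o=np.zeros((440,800,3),np.uint8);o[:,:580]=A;o[:220,580:]=B
d=cv2.resize(c["scene"]["color"][160:235,215:290,::-1],(220,220),interpolation=cv2.INTER_CUBIC);o[220:,580:]=d
cv2.imwrite("pics/crop1.png",o)
```

```text
(no output)
```

View pics/crop1.png

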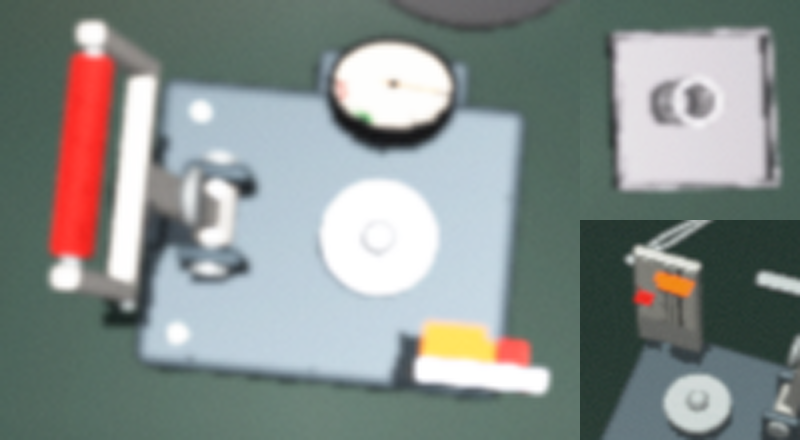

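```bash
cat >> h.py <<'E'
def go(s,X,yaw=None):  # shift in tool axes, cm, and turn about tool z so that tool y points along yaw
    R=Ro.from_rotvec(s["tcp_rot"]).as_matrix(); y=np.arctan2(R[1,1],R[0,1])
    d=0 if yaw is None else (y-yaw+np.pi)%(2*np.pi)-np.pi
    return (R.T@(np.array(X)-s["tool_pos"])*100).round(2),round(d,3)
E
python3 - <<'E'
from h import *
from plant import r
s=r.observe(); print(go(s,(.497,-.327,.17),-.61))
c=pickle.load(open("cams.pkl","rb"));t=c["top"]
k=65/220
print([ray(t,(385+(u-580)*k,205+v*k),.016).round(4) for u,v in((613,32),(770,30),(778,187),(617,188))])
print([ray(t,(419.6,234.5),z).round(4) for z in(.049,.061)], ray(t,(294.5,209),.081))
E
```

```text
(array([-56.88, -74.9 ,   6.08]), np.float64(1.897))
[array([ 0.5459, -0.28  ,  0.016 ]), array([ 0.5461, -0.3898,  0.016 ]), array([ 0.4363, -0.3913,  0.016 ]), array([ 0.4366, -0.2796,  0.016 ])]
[array([ 0.497 , -0.3271,  0.049 ]), array([ 0.4967, -0.3235,  0.061 ])] [ 0.55639837 -0.03988998  0.081     ]
```

```bash
python3 -m pendant '[[0.1,[-4,-5,0],0.15],[0.1,[-8,-10,0],0.3],[0.1,[-12,-15,0],0.45],[0.1,[-16,-20,0],0.6],[0.1,[-20,-26,0],0.75],[0.1,[-24,-31,0],0.9],[0.1,[-28,-36,0],1.05],[0.1,[-32,-41.5,0],1.2],[0.1,[-36,-47,0],1.35],[0.1,[-40,-52.5,0],1.5]]' 30
python3 - <<'E'
from h import *
from plant import r
s=r.observe(); print(go(s,(.497,-.327,.17),-.61))
E
```

```text
clock: 1.35
tool_pos: [0.3862, -0.0329, 0.2304]
tcp_rot: [2.45, 1.966, 0.001]
ft_force: [0.6, 0.4, 0.1]
gripper_width: 0.0517
grasp_force: 0.0
(array([-26.31,  17.2 ,   6.04]), np.float64(0.391))
```

```bash
python3 -m pendant '[[0.1,[-4.5,3,0],0.1],[0.1,[-9,6,0.5],0.2],[0.1,[-13.5,9,1],0.3],[0.1,[-18,12,2],0.39],[0.1,[-22,14.5,4],0.39],[0.1,[-26.3,17.2,6],0.39],[0.1,[-26.3,17.2,6],0.39],[0.1,[-26.3,17.2,6],0.39]]'
python3 - <<'E'
from h import *
from plant import r,viewer
s=r.observe(); c=wristcam(viewer.camera("wrist"),s); pickle.dump(c,open("w1.pkl","wb"))
print(s["tool_pos"],s["tcp_rot"],s["joints"]); print(c["tool_from_camera"],c["intrinsics"][0,0])
cv2.imwrite("pics/w1.png",cv2.resize(c["color"][:,:,::-1],(800,600)))
print([proj(c,p)/.7 for p in((.497,-.327,.003),(.497,-.327,.049))])
E
```

```text
clock: 2.35
tool_pos: [0.4981, -0.3236, 0.1698]
tcp_rot: [-2.779, -1.46, 0.001]
ft_force: [0.3, -0.3, -0.5]
gripper_width: 0.0518
grasp_force: 0.0
[ 0.49809057 -0.32357674  0.16979382] [-2.77927081e+00 -1.46031371e+00  6.01517939e-04] [-7.21955962e-01  3.01674725e-01  1.55357805e+00  3.81371857e-04
  1.28837158e+00 -1.18835173e-01]
[[ 7.93410856e-05 -9.66050745e-01 -2.58352380e-01  7.44023141e-02]
 [ 9.99998207e-01  5.65464292e-04 -1.80732323e-03 -9.05832487e-05]
 [ 1.89205500e-03 -2.58351773e-01  9.66049057e-01 -1.54069639e-01]
 [ 0.00000000e+00  0.00000000e+00  0.00000000e+00  1.00000000e+00]] 317.7259262628663
[array([406.41038678, 289.09620362]), array([406.5695281 , 306.31126399])]
```

View pics/w1.png

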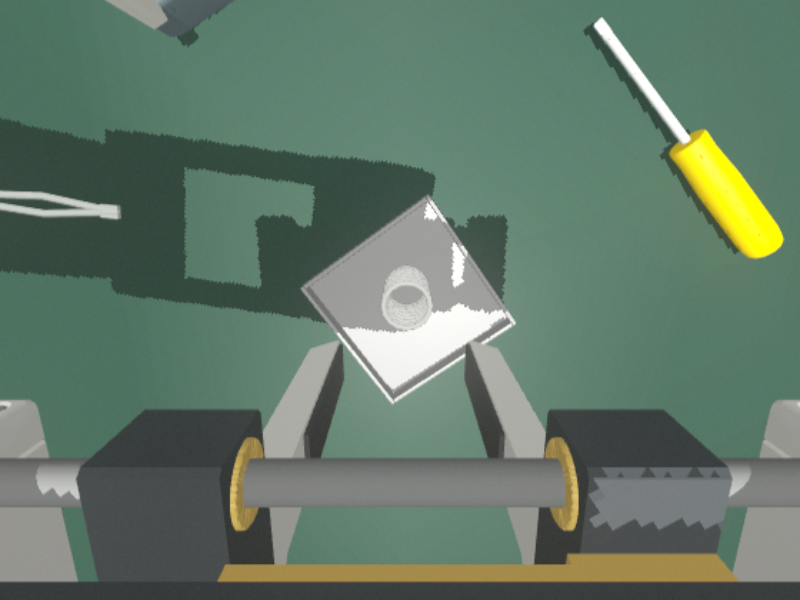

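Spring top ring is centred at (406.5,306), its bottom near (406.5,287), which agrees with the top-view estimate.

Run:
```python
from h import *
from plant import r
c=pickle.load(open("w1.pkl","rb"))
for z in(.049,.055,.061): print(ray(c,(406.5*.7,306*.7),z).round(4))
print(ray(c,(406.5*.7,287*.7),.003).round(4))
print([ray(c,(u*.7,v*.7),z).round(4) for u,v,z in((429,197,.016),(513,322,.016),(394,402,.016),(304,289,.016))])
s=r.observe(); print(go(s,(.497,-.3265,.030),-.61))
```

```text
[ 0.4971 -0.3268  0.049 ]
[ 0.498  -0.3254  0.055 ]
[ 0.499 -0.324  0.061]
[ 0.4979 -0.3257  0.003 ]
[array([ 0.5466, -0.2811,  0.016 ]), array([ 0.5476, -0.3871,  0.016 ]), array([ 0.442 , -0.3907,  0.016 ]), array([ 0.4399, -0.2838,  0.016 ])]
(array([-0.34,  0.07, 14.07]), np.float64(0.007))
```

```bash
python3 -m pendant '[[0.1,[-0.3,0.1,5],0],[0.1,[-0.3,0.1,9],0],[0.1,[-0.3,0.1,9],0],[0.1,[-0.3,0.1,9],0]]' 15
python3 - <<'E'
from h import *
from plant import r
s=r.observe(); print(s["dq"].round(3),go(s,(.4976,-.3262,.030),-.61))
E
```

```text
clock: 2.9
tool_pos: [0.4989, -0.3275, 0.0829]
tcp_rot: [2.777, 1.461, 0.002]
ft_force: [0.2, -0.8, 0.0]
gripper_width: 0.0519
grasp_force: 0.0
[-0.005 -0.011 -0.026 -0.001 -0.005 -0.001] (array([ 0.03, -0.2 ,  5.29]), np.float64(0.008))
```

```bash
python3 -m pendant '[[0.1,[0,-0.2,3],0],[0.1,[0,-0.2,5],0],[0.1,[0,-0.2,5],0],[0.1,[0,-0.2,5],0],[0.1,[0,-0.2,5],0]]' 15
python3 - <<'E'
from h import *
from plant import r
s=r.observe(); print(s["dq"].round(3),go(s,(.4976,-.3262,.030),-.61))
E
```

```text
clock: 3.52
tool_pos: [0.4969, -0.3269, 0.0317]
tcp_rot: [2.779, 1.46, 0.001]
ft_force: [0.6, -0.1, 0.0]
gripper_width: 0.0513
grasp_force: 0.0
[-0.     0.002  0.005  0.001 -0.001 -0.   ] (array([0.1 , 0.02, 0.17]), np.float64(0.007))
```

```bash
python3 -m pendant '[[0.1,[0.1,0,0.2],0],[0.1,[0.1,0,0.2],0],[-0.5,[0.1,0,0.2],0],[-0.5,[0.1,0,0.2],0],[-0.5,[0.1,0,0.2],0],[-0.5,[0.1,0,0.2],0],[-0.5,[0.1,0,0.2],0],[-0.5,[0.1,0,0.2],0]]' 15
```

```text
clock: 4.53
tool_pos: [0.4966, -0.3253, 0.0284]
tcp_rot: [-2.781, -1.462, 0.0]
ft_force: [0.1, -0.4, -0.5]
gripper_width: 0.0327
grasp_force: 15.0
```

```bash
python3 -m pendant '[[-0.5,[0,0,-5],0],[-0.5,[0,0,-10],0],[-0.5,[0,0,-14],0],[-0.5,[0,0,-15],0],[-0.5,[0,0,-15],0]]'
python3 - <<'E'
from h import *
from plant import r
s=r.observe(); print(go(s,(.5565,-.0395,.175),-.61))
E
```

```text
clock: 5.15
tool_pos: [0.4965, -0.3252, 0.1781]
tcp_rot: [-2.781, -1.462, 0.0]
ft_force: [0.0, -1.0, -0.2]
gripper_width: 0.0327
grasp_force: 15.0
(array([ 26.94, -11.26,   0.31]), np.float64(0.007))
```

```bash
python3 -m pendant '[[-0.5,[5,-2.1,0],0],[-0.5,[10,-4.2,0],0],[-0.5,[15,-6.3,0],0],[-0.5,[20,-8.4,0],0],[-0.5,[24,-10.1,0],0],[-0.5,[27,-11.3,0],0],[-0.5,[27,-11.3,0],0],[-0.5,[27,-11.3,0],0],[-0.5,[27,-11.3,0],0]]'
python3 - <<'E'
from h import *
from plant import r,viewer
s=r.observe(); c=wristcam(viewer.camera("wrist"),s); pickle.dump(c,open("w2.pkl","wb"))
print(s["tool_pos"],go(s,(.5565,-.0395,.175),-.61),s["joints"].round(2))
print([proj(c,p)/.7 for p in((.5565,-.0395,.072),(.5565,-.0395,.082),(*s["tool_pos"][:2],s["tool_pos"][2]-.0254),(*s["tool_pos"][:2],s["tool_pos"][2]+.027))])
cv2.imwrite("pics/w2.png",cv2.resize(c["color"][80:380,130:430,::-1],(600,600),interpolation=cv2.INTER_CUBIC))
E
```

```text
clock: 6.28
tool_pos: [0.5561, -0.04, 0.1775]
tcp_rot: [-2.781, -1.459, 0.002]
ft_force: [0.4, 0.8, -0.0]
gripper_width: 0.0323
grasp_force: 15.0
[ 0.55606982 -0.0400075   0.17753623] (array([0.07, 0.01, 0.25]), np.float64(0.005)) [-0.23  0.22  1.64 -0.    1.28  0.38]
[array([404.88399161, 306.39425596]), array([404.87656854, 311.17182661]), array([404.64814339, 359.61222598]), array([404.49280708, 424.45203137])]
```

View pics/w2.png

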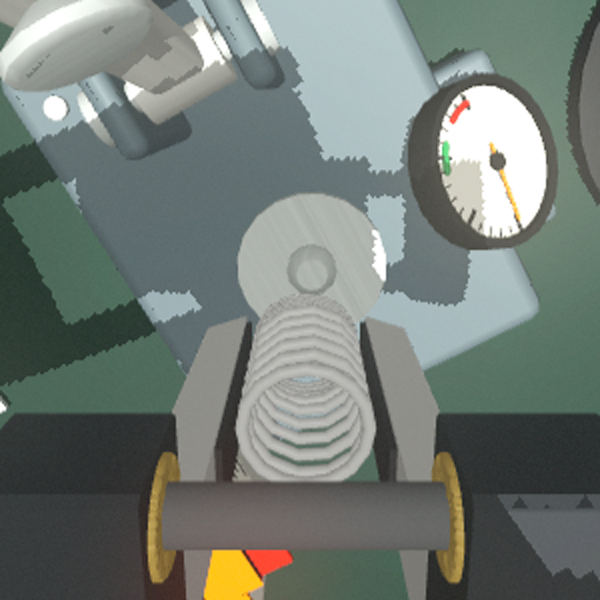

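Plate centre is at (311.5,267) in this crop, with the spigot on it. The spring top ring is at (306,424), and its far bottom edge is at y≈293. The spring hangs straight in the fingers.

Run:
```python
from h import *
from plant import r
c=pickle.load(open("w2.pkl","rb")); s=r.observe()
px=lambda x,y:(130+x/2,80+y/2)
for x,y,z in((311.5,267,.072),(312,268,.077),(313,265,.082)): 
    p=ray(c,px(x,y),z); print(p.round(4),go(s,(*p[:2],.175)))
for z in(.04,.046,.052,.058):  # spring top circle: project for height
    q=proj(c,(*s["tool_pos"][:2],s["tool_pos"][2]-.0254+z)); print(z,(q[0]-130)*2,(q[1]-80)*2)
R=c["R"]; o=s["tool_pos"]; X=Ro.from_rotvec(s["tcp_rot"]).as_matrix()[:,0]
for off in(0,.001,.002): 
  q=proj(c,o+X*(.016+off)+np.array([0,0,-.0254])); print("far edge",off,(q[1]-80)*2)
```

```text
[ 0.5586 -0.0399  0.072 ] (array([0.14, 0.19, 0.29]), 0)
[ 0.5593 -0.0392  0.077 ] (array([0.24, 0.2 , 0.29]), 0)
[ 0.5611 -0.0372  0.082 ] (array([0.51, 0.24, 0.29]), 0)
0.04 307.0907006286576 407.7280753100828
0.046 307.089648972257 420.2328299790116
0.052 307.0885114872988 433.75813190511565
0.058 307.0872772197325 448.43423057988514
far edge 0 293.26890387518637
far edge 0.001 290.04765329691116
far edge 0.002 286.81751815651506
```

```bash
python3 -m pendant '[[-0.5,[0.1,0.1,2],0],[-0.5,[0.2,0.15,4.5],0],[-0.5,[0.2,0.15,6.0],0],[-0.5,[0.2,0.15,6.0],0],[-0.5,[0.2,0.15,6.0],0]]'
python3 - <<'E'
from h import *
from plant import r,viewer
s=r.observe(); c=wristcam(viewer.camera("wrist"),s); pickle.dump(c,open("w3.pkl","wb"))
print(s["tool_pos"])
px=lambda q:((q-[180,130])*4).round(1)
print([px(proj(c,p)) for p in((.559,-.0393,.072),(.559,-.0393,.082),(*s["tool_pos"][:2],s["tool_pos"][2]-.0254))])
cv2.imwrite("pics/w3.png",cv2.resize(c["color"][130:280,180:380,::-1],(800,600),interpolation=cv2.INTER_CUBIC))
E
```

```text
clock: 6.95
tool_pos: [0.5597, -0.0385, 0.1193]
tcp_rot: [2.78, 1.461, 0.002]
ft_force: [0.3, 0.3, -0.1]
gripper_width: 0.0324
grasp_force: 15.0
[ 0.55968789 -0.03846414  0.11927821]
[array([411.8, 443. ]), array([411.9, 464.9]), array([412.6, 487.1])]
```

View pics/w3.png

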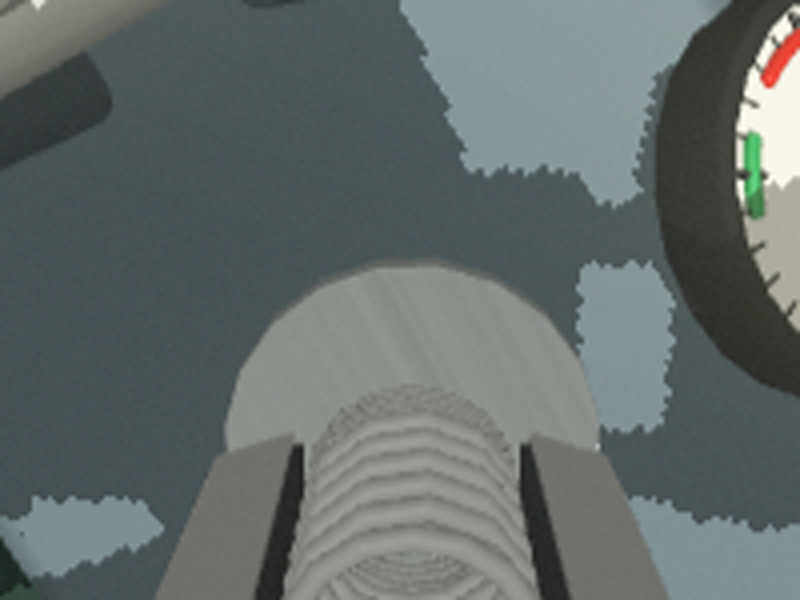

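Plate spans x 226–601 with its far edge at y=262, and the spring's far bottom edge is at y=384. They are laterally aligned.

Run:
```python
from h import *
from plant import r
c=pickle.load(open("w3.pkl","rb")); s=r.observe(); X=Ro.from_rotvec(s["tcp_rot"]).as_matrix()[:,0]
o=s["tool_pos"].copy()
p=ray(c,(180+413.5/4,130+262/4),.072); q=ray(c,(180+414/4,130+384/4),o[2]-.0254)
print("plate edge along x",X@(p-o)*1000-32,"spring",X@(q-o)*1000-16, go(s,(*p[:2],.1)),go(s,(*q[:2],.1)))
```

```text
plate edge along x -2.0813039203395007 spring 0.33347119964797045 (array([ 2.99, -0.  ,  1.96]), 0) (array([ 1.63, -0.  ,  1.96]), 0)
```

```bash
python3 -m pendant '[[-0.5,[-0.1,0,0],0],[-0.5,[-0.22,0,0],0],[-0.5,[-0.22,0,0],0],[-0.5,[-0.22,0,0],0]]'
python3 - <<'E'
from h import *
from plant import r
s=r.observe(); print(s["tool_pos"])
X=Ro.from_rotvec(s["tcp_rot"]).as_matrix()
print((X.T@(s["tool_pos"]-[.5597,-.0385,.1193]))*1000)
E
```

```text
clock: 7.5
tool_pos: [0.5578, -0.0399, 0.1185]
tcp_rot: [2.781, 1.462, 0.0]
ft_force: [0.5, 0.2, -1.0]
gripper_width: 0.0324
grasp_force: 15.0
[ 0.55779642 -0.03986396  0.11851931]
[-2.20297601 -0.79441053  0.78058529]
```

```bash
python3 -m pendant '[[-0.5,[0,0.06,0.5],0],[-0.5,[0,0.06,1.0],0],[-0.5,[0,0.06,1.3],0],[-0.5,[0,0.06,1.3],0],[-0.5,[0,0.06,1.3],0]]'; python3 -m pendant '[[-0.5,[0,0,0.3],0],[-0.5,[0,0,0.6],0],[-0.5,[0,0,0.6],0],[-0.5,[0,0,0.6],0]]'
```

```text
clock: 8.12
tool_pos: [0.5583, -0.0403, 0.1055]
tcp_rot: [2.781, 1.462, 0.0]
ft_force: [-0.4, 1.0, 0.3]
gripper_width: 0.0324
grasp_force: 15.0
clock: 8.62
tool_pos: [0.5583, -0.0402, 0.0994]
tcp_rot: [2.781, 1.462, -0.0]
ft_force: [-0.2, -0.1, 0.0]
gripper_width: 0.0325
grasp_force: 15.0
```

```bash
python3 -m pendant '[[-0.5,[0,0,0.1],0],[-0.5,[0,0,0.18],0],[-0.5,[0,0,0.18],0],[-0.5,[0,0,0.18],0]]'; python3 -m pendant '[[-0.2,[0,0,0],0],[0.1,[0,0,0],0],[0.1,[0,0,0],0],[0.1,[0,0,0],0],[0.1,[0,0,-3],0],[0.1,[0,0,-8],0],[0.1,[0,0,-8],0],[0.1,[0,0,-8],0]]'
python3 - <<'E'
from h import *
from plant import r,viewer
s=r.observe(); c=wristcam(viewer.camera("wrist"),s); t=viewer.camera("top")
print(s["tool_pos"])
a=cv2.resize(c["color"][80:380,130:430,::-1],(500,500),interpolation=cv2.INTER_CUBIC)
b=cv2.resize(t["color"][160:260,260:340,::-1],(300,375),interpolation=cv2.INTER_CUBIC)
o=np.zeros((500,800,3),np.uint8);o[:,:500]=a;o[:375,500:]=b
cv2.imwrite("pics/w4.png",o)
E
```

```text
clock: 9.12
tool_pos: [0.5583, -0.0402, 0.0977]
tcp_rot: [-2.781, -1.462, -0.0]
ft_force: [0.9, -0.5, -0.8]
gripper_width: 0.0329
grasp_force: 15.0
clock: 10.12
tool_pos: [0.558, -0.0402, 0.1774]
tcp_rot: [-2.781, -1.461, 0.0]
ft_force: [-0.7, -0.7, -1.1]
gripper_width: 0.0517
grasp_force: 0.0
[ 0.55798421 -0.04017125  0.17737996]
```

View pics/w4.png

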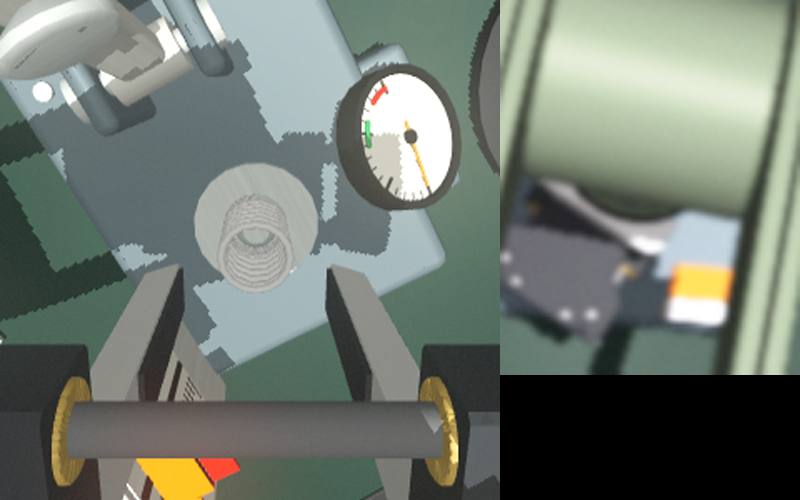

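The spring stands upright around the spigot, which is visible inside it near (257,238).

```bash
python3 -m pendant '[[0.1,[0,0,-6],0],[0.1,[0,0,-12],0],[0.1,[0,0,-18],0],[0.1,[0,0,-24],0],[0.1,[0,0,-24],0.18],[0.1,[0,0,-24],0.36],[0.1,[0,0,-24],0.54],[0.1,[0,0,-24],0.72],[0.1,[0,0,-24],0.9],[0.1,[0,0,-24],1.05]]'
python3 - <<'E'
from h import *
from plant import r
s=r.observe(); print(go(s,(.5705,.089,.415),-1.661),s["joints"].round(2))
E
```

```text
clock: 11.48
tool_pos: [0.5579, -0.0402, 0.4154]
tcp_rot: [-3.138, 0.137, 0.006]
ft_force: [0.5, -0.8, 0.4]
gripper_width: 0.0515
grasp_force: 0.0
(array([  0.13, -12.98,   0.05]), np.float64(0.003)) [-0.23  0.1   1.29 -0.    1.75  1.43]
```

```bash
python3 -m pendant '[[0.1,[0,-5,0],0],[0.1,[0,-10,0],0],[0.1,[0.1,-13,0],0],[0.1,[0.1,-13,0],0],[0.1,[0.1,-13,0],0],[0.1,[0.1,-13,0],0]]'
python3 - <<'E'
from h import *
from plant import r,viewer
s=r.observe(); c=wristcam(viewer.camera("wrist"),s)
print(s["tool_pos"],go(s,(.5705,.089,.345),-1.661))
hsv=cv2.cvtColor(c["color"],cv2.COLOR_RGB2HSV); m=((hsv[...,0]<8)|(hsv[...,0]>172))&(hsv[...,1]>150)&(hsv[...,2]>80)
n,l,st,ce=cv2.connectedComponentsWithStats(m.astype(np.uint8))
for i in range(1,n):
  if st[i,4]>300:
    ys,xs=np.where(l==i); (cx,cy),wh,an=cv2.minAreaRect(np.c_[xs,ys].astype(np.float32)); print(st[i],(cx,cy),wh,an,cv2.boxPoints(((cx,cy),wh,an)).round().tolist(),ray(c,(cx,cy),.3345))
for X in((.5705,.089,.3345),(.5705+.042,.0852,.3345),(.5705-.042,.0928,.3345)): print(proj(c,X))
cv2.imwrite("pics/w5.png",c["color"][:,:,::-1])
E
```

```text
clock: 12.22
tool_pos: [0.5699, 0.0881, 0.4171]
tcp_rot: [3.138, -0.132, -0.002]
ft_force: [0.9, -0.1, 0.3]
gripper_width: 0.0514
grasp_force: 0.0
[0.5699189  0.08809588 0.41709852] (array([ 0.06, -0.1 ,  7.21]), np.float64(0.006))
[ 270  167   25  107 2342] (281.7061767578125, 220.01123046875) (23.028844833374023, 106.24058532714844) 0.9093804955482483 [[269.0, 273.0], [271.0, 167.0], [294.0, 167.0], [292.0, 273.0]] [0.57246156 0.08816228 0.3345    ]
[ 137  211   66   59 3544] (169.55470275878906, 239.50808715820312) (58.081302642822266, 64.38935852050781) 88.9583740234375 [[137.0, 211.0], [201.0, 210.0], [202.0, 268.0], [138.0, 269.0]] [0.56377469 0.17803457 0.3345    ]
[280.8479722  222.49457067]
[281.13802545 168.47431334]
[280.58261729 271.91494685]
```

```bash
python3 -m pendant '[[0.1,[0,0,3],0],[0.1,[0,0,6],0],[0.1,[0,0,7.1],0],[0.1,[0,0,7.1],0],[-0.9,[0,0,7.1],0],[-0.9,[0,0,7.1],0],[-0.9,[0,0,7.1],0],[-0.9,[0,0,7.1],0],[-0.9,[0,0,7.1],0],[-0.9,[0,0,7.1],0]]' 30
python3 - <<'E'
from h import *
from plant import r
s=r.observe(); T=np.array(s["tool_pos"]); a0=1.75
print(s["joints"].round(3))
for a in (1.75,1.6,1.4,1.2,1.0,.8,.6,.5,.4,.35,.3,.25,.2,.15,.1,.05,0):
    print(a,"y",round(22*(np.cos(a)-np.cos(a0)),2),"z",round(22*(np.sin(a0)-np.sin(a)),2))
E
```

```text
clock: 13.52
tool_pos: [0.5701, 0.089, 0.3471]
tcp_rot: [3.139, -0.13, 0.001]
ft_force: [-0.8, -0.7, 2.8]
gripper_width: 0.0172
grasp_force: 30.0
[ 0.005  0.147  1.373 -0.     1.62   1.658]
1.75 y 0.0 z 0.0
1.6 y 3.28 z -0.34
1.4 y 7.66 z -0.03
1.2 y 11.89 z 1.14
1.0 y 15.81 z 3.14
0.8 y 19.25 z 5.87
0.6 y 22.08 z 9.23
0.5 y 23.23 z 11.1
0.4 y 24.18 z 13.08
0.35 y 24.59 z 14.1
0.3 y 24.94 z 15.15
0.25 y 25.24 z 16.2
0.2 y 25.48 z 17.28
0.15 y 25.67 z 18.36
0.1 y 25.81 z 19.45
0.05 y 25.89 z 20.55
0 y 25.92 z 21.65
```

```bash
python3 -m pendant '[[-0.9,[0,1.6,-0.23],0],[-0.9,[0,3.28,-0.34],0],[-0.9,[0,5.5,-0.25],0],[-0.9,[0,7.66,-0.03],0],[-0.9,[0,9.8,0.5],0],[-0.9,[0,11.89,1.14],0],[-0.9,[0,13.9,2.07],0],[-0.9,[0,15.81,3.14],0],[-0.9,[0,15.81,3.14],0],[-0.9,[0,15.81,3.14],0]]'
python3 - <<'E'
from h import *
from plant import r
s=r.observe()
R=Ro.from_rotvec(s["tcp_rot"]).as_matrix(); d=R.T@(s["tool_pos"]-[.5701,.089,.3471])*100; print(d, s["joints"].round(2))
E
```

```text
clock: 14.78
tool_pos: [0.5534, -0.0709, 0.3139]
tcp_rot: [3.137, -0.133, -0.014]
ft_force: [-7.6, -2.1, 2.9]
gripper_width: 0.0168
grasp_force: 29.9
[-0.27862647 16.06730794  3.35757646] [-0.28  0.12  1.47 -0.    1.56  1.38]
```

```bash
python3 -m pendant '[[-0.9,[-0.2,0,0],0],[-0.9,[-0.3,1.75,1.3],0],[-0.9,[-0.35,3.44,2.73],0],[-0.9,[-0.35,4.9,4.35],0],[-0.9,[-0.4,6.27,6.09],0],[-0.9,[-0.4,7.42,7.96],0],[-0.9,[-0.4,7.42,7.96],0],[-0.9,[-0.4,7.42,7.96],0]]'
python3 - <<'E'
from h import *
from plant import r
s=r.observe()
R=Ro.from_rotvec(s["tcp_rot"]).as_matrix(); d=R.T@(s["tool_pos"]-[.5701,.089,.3471])*100; print(d, s["ft_torque"])
E
```

```text
clock: 15.78
tool_pos: [0.5456, -0.1428, 0.2346]
tcp_rot: [3.139, -0.13, -0.006]
ft_force: [-5.9, -2.2, 0.8]
gripper_width: 0.0172
grasp_force: 30.0
[-0.48111711 23.29809068 11.26356522] [-0.56943184  1.19868894 -0.13943363]
```

```bash
python3 -m pendant '[[-0.9,[-0.1,0.5,1.0],0],[-0.9,[-0.15,0.95,1.98],0],[-0.9,[-0.15,1.36,3.0],0],[-0.9,[-0.15,1.71,4.05],0],[-0.9,[-0.15,2.01,5.1],0],[-0.9,[-0.15,2.25,6.18],0],[-0.9,[-0.15,2.25,6.18],0],[-0.9,[-0.15,2.25,6.18],0]]'
python3 - <<'E'
from h import *
from plant import r,viewer
s=r.observe()
R=Ro.from_rotvec(s["tcp_rot"]).as_matrix(); d=R.T@(s["tool_pos"]-[.5701,.089,.3471])*100; print(d, "a",np.arcsin(np.sin(1.75)-d[2]/22))
c=wristcam(viewer.camera("wrist"),s); pickle.dump(c,open("w6.pkl","wb"));t=viewer.camera("scene"); pickle.dump(t,open("s6.pkl","wb"))
o=np.zeros((420,800,3),np.uint8);o[:,:560]=c["color"][:,:,::-1];o[:240,560:]=cv2.resize(t["color"][220:280,214:274,::-1],(240,240),interpolation=cv2.INTER_CUBIC)
cv2.imwrite("pics/w6.png",o)
E
```

```text
clock: 16.77
tool_pos: [0.5432, -0.1644, 0.1739]
tcp_rot: [3.139, -0.129, -0.002]
ft_force: [-4.6, -2.6, 0.9]
gripper_width: 0.0172
grasp_force: 30.0
[-0.58026793 25.47547712 17.32492801] a 0.197776046823423
```

View pics/w6.png

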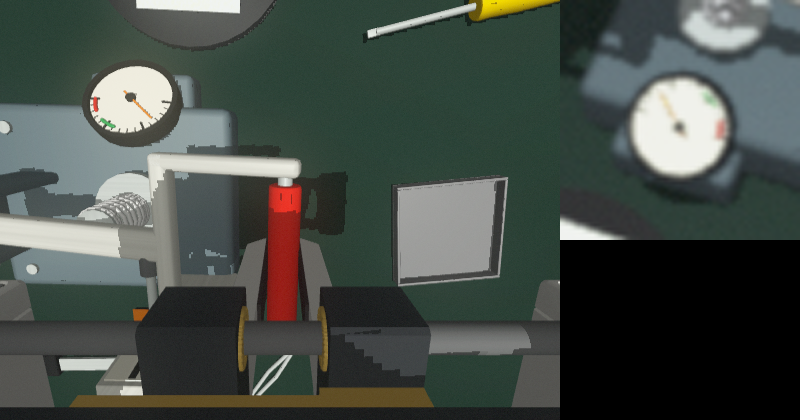

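The wrist view shows the dial with its hub near (130,97) and the needle tip at (151,118). Green is at (108,123) and red at (96,104). The pad is already on the spring, and I'll measure the needle by code.

```bash
cat >> h.py <<'E'
def needle(c,box=(80,55,185,150)):
    x0,y0,x1,y1=box; im=c["color"][y0:y1,x0:x1]; h=cv2.cvtColor(im,cv2.COLOR_RGB2HSV)
    H,S,V=[h[...,i].astype(int) for i in range(3)]
    def cen(m):
        n,l,st,ce=cv2.connectedComponentsWithStats(m.astype(np.uint8),connectivity=8); i=1+np.argmax(st[1:,4]); return ce[i]+[x0,y0],l==i
    g,_=cen((H>45)&(H<80)&(S>110)); rd,_=cen(((H<7)|(H>173))&(S>130)&(V>100))
    _,om=cen((H>8)&(H<24)&(S>90)&(V>110)); ys,xs=np.where(om); q=np.c_[xs,ys]+[x0,y0]
    face=(V>150)&(S<60); n,l,st,ce=cv2.connectedComponentsWithStats((face).astype(np.uint8)); i=1+np.argmax(st[1:,4])
    yy,xx=np.where(l==i); e=cv2.fitEllipse(cv2.convexHull(np.c_[xx,yy].astype(np.int32)))
    hub=np.array(e[0])+[x0,y0]
    A=np.c_[g-hub,rd-hub]@np.linalg.inv(np.array([[np.cos(2),np.cos(2.8)],[np.sin(2),np.sin(2.8)]]))
    d=(np.linalg.inv(A)@(q-hub).T).T; rr=np.hypot(*d.T); k=rr>.4*rr.max()
    m=d[k].mean(0)
    return np.arctan2(m[1],m[0]),dict(hub=hub,g=g,rd=rd,tip=q[np.argmax(rr)],n=len(q),A=A.round(1).tolist())
E
python3 - <<'E'
from h import *
c=pickle.load(open("w6.pkl","rb")); print(needle(c))
x=c["color"][55:150,80:185,::-1]; cv2.imwrite("pics/dial.png",cv2.resize(x,(735,665)[:2] if 0 else (660,597),interpolation=cv2.INTER_CUBIC))
E
```

```text
(np.float64(0.6008028139931266), {'hub': array([130.44259262,  99.05151367]), 'g': array([107.15384615, 122.94871795]), 'rd': array([ 94.96153846, 104.19230769]), 'tip': array([151, 117]), 'n': 58, 'A': [[34.1, -10.0], [4.6, 28.4]]})
```

View pics/dial.png

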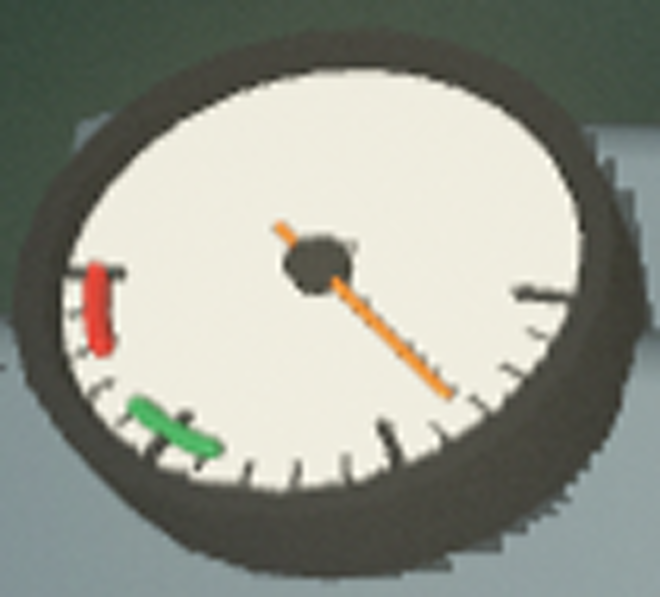

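The dial has ticks every 2 N. The needle sits just past 6 N, at about 6.5, so the remaining ~13.5 N should be roughly 26 mm at the bar.

```bash
sed -i 's/    A=np.c_\[g-hub/    hub=hub-[0,1.85]\n    A=np.c_[g-hub/' h.py
python3 -m pendant '[[-0.9,[-0.1,0.13,0.7],0],[-0.9,[-0.1,0.25,1.4],0],[-0.9,[-0.1,0.33,2.0],0],[-0.9,[-0.1,0.33,2.0],0],[-0.9,[-0.1,0.33,2.0],0]]'
python3 - <<'E'
from h import *
from plant import r,viewer
print(needle(pickle.load(open("w6.pkl","rb"))))
s=r.observe()
c=viewer.camera("wrist"); pickle.dump(c,open("w7.pkl","wb"));print(needle(c,(75,55,190,165)))
E
```

```text
clock: 17.5
tool_pos: [0.5428, -0.1675, 0.1544]
tcp_rot: [3.139, -0.129, 0.002]
ft_force: [-4.3, -2.0, 4.7]
gripper_width: 0.0174
grasp_force: 30.0
(np.float64(0.6674289889049734), {'hub': array([130.44259262,  97.20151367]), 'g': array([107.15384615, 122.94871795]), 'rd': array([ 94.96153846, 104.19230769]), 'tip': array([151, 117]), 'n': 58, 'A': [[34.1, -10.0], [3.2, 29.8]]})
(np.float64(1.64201970329243), {'hub': array([114.58388519,  95.44848862]), 'g': array([ 88.8 , 122.86]), 'rd': array([ 76.51666667, 102.7       ]), 'tip': array([101, 125]), 'n': 83, 'A': [[36.2, -11.8], [3.6, 31.8]]})
```

```bash
python3 -m pendant '[[-0.9,[0,0.03,0.35],0],[-0.9,[0,0.05,0.7],0],[-0.9,[0,0.05,0.7],0],[-0.9,[0,0.05,0.7],0]]'
python3 - <<'E'
from h import *
from plant import r,viewer
c=viewer.camera("wrist"); pickle.dump(c,open("w8.pkl","wb"));print(needle(c,(60,55,190,165)))
E
```

```text
clock: 18.05
tool_pos: [0.5427, -0.1681, 0.1476]
tcp_rot: [3.138, -0.129, 0.002]
ft_force: [-3.8, -1.7, 6.9]
gripper_width: 0.0172
grasp_force: 30.0
(np.float64(2.0193070864638902), {'hub': array([108.89870071,  94.71175232]), 'g': array([ 82.5       , 123.01923077]), 'rd': array([ 69.52307692, 101.8       ]), 'tip': array([ 84, 122]), 'n': 97, 'A': [[37.6, -11.8], [4.2, 33.1]]})
```

```bash
python3 -m pendant '[[-0.9,[0,0,0],0],[-0.9,[0,0,0],0],[-0.9,[0,0,0],0],[-0.9,[0,0,0],0],[-0.9,[0,0,0],0],[-0.9,[0,0,0],0],[-0.9,[0,0,0],0],[-0.9,[0,0,0],0],[-0.9,[0,0,0],0]]'
python3 - <<'E'
from h import *
from plant import r,viewer
c=viewer.camera("wrist");print(needle(c,(60,55,190,165)))
a0=.078
for a in (.2,.35,.5,.65,.8,.95,1.1,1.25,1.4,1.5,1.6,1.68,1.75):
    print(a,"y",round(22*(np.cos(a)-np.cos(a0)),2),"z",round(22*(np.sin(a0)-np.sin(a)),2))
E
```

```text
clock: 19.23
tool_pos: [0.5427, -0.1681, 0.1476]
tcp_rot: [3.138, -0.129, 0.002]
ft_force: [-4.3, -1.5, 5.8]
gripper_width: 0.0169
grasp_force: 30.0
(np.float64(2.00916934813704), {'hub': array([108.95719147,  94.66220322]), 'g': array([ 82.47058824, 122.96078431]), 'rd': array([ 69.58730159, 101.71428571]), 'tip': array([ 84, 122]), 'n': 95, 'A': [[37.5, -12.0], [4.3, 33.1]]})
0.2 y -0.37 z -2.66
0.35 y -1.27 z -5.83
0.5 y -2.63 z -8.83
0.65 y -4.42 z -11.6
0.8 y -6.61 z -14.07
0.95 y -9.14 z -16.18
1.1 y -11.95 z -17.89
1.25 y -15.0 z -19.16
1.4 y -18.19 z -19.97
1.5 y -20.38 z -20.23
1.6 y -22.58 z -20.28
1.68 y -24.33 z -20.15
1.75 y -25.85 z -19.93
```

Held 20 N for over 1 s. Swinging back up.

```bash
python3 -m pendant '[[-0.9,[0,-0.13,-1.2],0],[-0.9,[0,-0.37,-2.66],0],[-0.9,[0.1,-1.27,-5.83],0],[-0.9,[0.15,-2.63,-8.83],0],[-0.9,[0.2,-4.42,-11.6],0],[-0.9,[0.25,-6.61,-14.07],0],[-0.9,[0.3,-9.14,-16.18],0],[-0.9,[0.35,-11.95,-17.89],0],[-0.9,[0.4,-15,-19.16],0],[-0.9,[0.4,-15,-19.16],0]]'; python3 -m pendant '[[-0.9,[0.05,-3.2,-0.81],0],[-0.9,[0.1,-5.4,-1.07],0],[-0.9,[0.15,-7.6,-1.12],0],[-0.9,[0.2,-9.3,-1.0],0],[-0.9,[0.25,-10.8,-0.78],0],[-0.9,[0.25,-10.8,-0.78],0],[-0.9,[0.25,-10.8,-0.78],0]]'
```

```text
clock: 20.52
tool_pos: [0.5589, -0.0163, 0.3403]
tcp_rot: [-3.138, 0.123, -0.004]
ft_force: [-2.0, -1.7, 3.9]
gripper_width: 0.0176
grasp_force: 30.0
clock: 21.4
tool_pos: [0.5702, 0.089, 0.347]
tcp_rot: [-3.138, 0.129, -0.002]
ft_force: [-1.5, 0.4, 5.0]
gripper_width: 0.0171
grasp_force: 30.0
```

```bash
python3 -m pendant '[[0.1,[0,0,0],0],[0.1,[0,0,0],0],[0.1,[0,0,0],0],[0.1,[0,0,0],0],[0.1,[0,0,-3],0],[0.1,[0,0,-7],0],[0.1,[0,0,-7],0],[0.1,[0,0,-7],0]]'
python3 - <<'E'
from h import *
from plant import r,viewer
s=r.observe(); print(go(s,(.558,-.040,.415),-.61))
t=viewer.camera("scene"); w=wristcam(viewer.camera("wrist"),s); pickle.dump((t,w),open("s9.pkl","wb"))
sp=np.array([.5583,-.0402,0]); xt=np.array([.996,-.095,0]);yt=np.array([.095,.996,0])
for z in(.12,.14,.16,.185): print(z,proj(t,sp-.073*xt-.056*yt+[0,0,z]))
o=np.zeros((420,800,3),np.uint8);o[:,:420]=cv2.resize(t["color"][165:215,220:270,::-1],(420,420),interpolation=cv2.INTER_CUBIC)
o[:285,420:]=cv2.resize(w["color"][:,:,::-1],(380,285)); cv2.imwrite("pics/w9.png",o)
E
```

```text
clock: 22.4
tool_pos: [0.5697, 0.0887, 0.4153]
tcp_rot: [3.139, -0.129, -0.002]
ft_force: [-0.0, -0.2, 0.7]
gripper_width: 0.052
grasp_force: 0.0
(array([-0.11, 12.92,  0.03]), np.float64(-1.043))
0.12 [244.48465108 186.62526606]
0.14 [244.2748192  182.46678492]
0.16 [244.05991371 178.20775406]
0.185 [243.78386242 172.73692644]
```

View pics/w9.png

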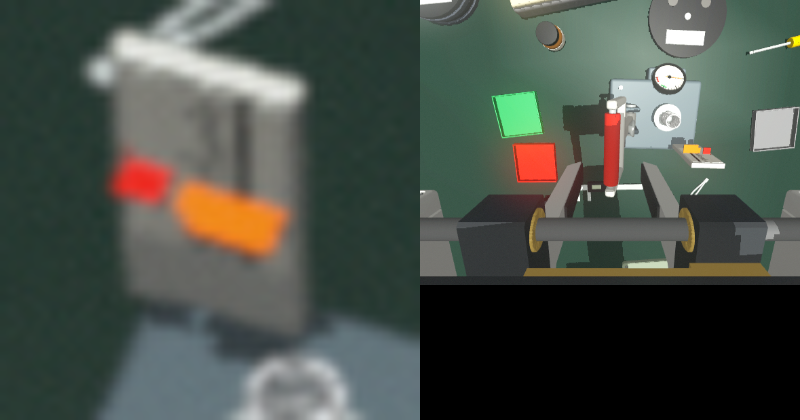

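The lever is up and the spring still stands. The pointer's top edge (orange, around (232,200)) is close to the level of the red mark, around (141,181). That is too close to call from here, so I'll view the post from nearer with the wrist camera.

```bash
python3 - <<'E'
from h import *
from plant import r
s=r.observe(); print(go(s,(.61,-.123,.415),0.))
E
python3 -m pendant '[[0.1,[1,5,0],-0.18],[0.1,[2,10,0],-0.36],[0.1,[3,15,0],-0.54],[0.1,[4,19,0],-0.72],[0.1,[5.9,21,0],-0.9],[0.1,[5.9,21,0],-1.08],[0.1,[5.9,21,0],-1.26],[0.1,[5.9,21,0],-1.44],[0.1,[5.9,21,0],-1.62],[0.1,[5.9,21,0],-1.653]]'
python3 - <<'E'
from h import *
from plant import r
s=r.observe(); print(s["tool_pos"],go(s,(.61,-.123,.18),0.))
E
```

```text
(array([ 5.8 , 20.76, -0.1 ]), np.float64(-1.653))
clock: 23.75
tool_pos: [0.6111, -0.1253, 0.4145]
tcp_rot: [-2.22, -2.219, 0.002]
ft_force: [-0.2, 0.2, -0.3]
gripper_width: 0.0516
grasp_force: 0.0
[ 0.61105861 -0.12534899  0.41447478] (array([ 0.21, -0.04, 23.45]), np.float64(-0.0))
```

```bash
python3 -m pendant '[[0.1,[0.2,0,6],0],[0.1,[0.2,0,12],0],[0.1,[0.2,0,18],0],[0.1,[0.2,0,22],0],[0.1,[0.2,0,23],0],[0.1,[0.2,0,23],0],[0.1,[0.2,0,23],0]]'
python3 - <<'E'
from h import *
from plant import r,viewer
s=r.observe();w=wristcam(viewer.camera("wrist"),s); pickle.dump(w,open("w10.pkl","wb"))
sp=np.array([.5583,-.0402,0]); xt=np.array([.996,-.095,0]);yt=np.array([.095,.996,0])
u=proj(w,sp-.071*xt-.056*yt+[0,0,.15]);print(s["tool_pos"],u)
x0=int(np.clip(u[0]-66,0,420));y0=int(np.clip(u[1]-52,0,300)); print(x0,y0)
cv2.imwrite("pics/w10.png",cv2.resize(w["color"][y0:y0+105,x0:x0+140,::-1],(800,600),interpolation=cv2.INTER_CUBIC))
E
```

```text
clock: 24.62
tool_pos: [0.6131, -0.124, 0.189]
tcp_rot: [2.219, 2.218, 0.003]
ft_force: [0.4, -0.5, -0.1]
gripper_width: 0.0517
grasp_force: 0.0
[ 0.61314259 -0.12403444  0.18900726] [ 71.62568412 191.66276409]
5 139
```

View pics/w10.png

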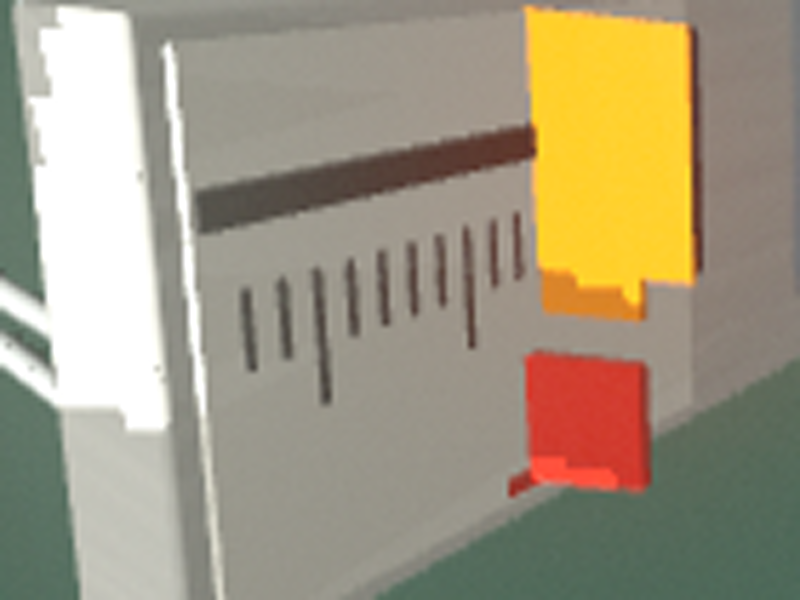

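In this close view, image left is up. The yellow pointer top has corners (525,8), (692,25), (695,285) and (540,265). The red mark spans (527,353), (645,363), (648,490) and (532,460). I'll fit heights for both from the known sizes.

Run:
```python
from h import *
w=pickle.load(open("w10.pkl","rb")); t=pickle.load(open("s9.pkl","rb"))[0]
f=lambda x,y:(5+x/5.714,139+y/5.714)
P=[(525,8),(692,25),(695,285),(540,265)]; M=[(527,353),(645,363),(648,490),(532,470)]
for z in(.11,.12,.13,.14,.15):
    for n,Q in(("P",P),("M",M)):
        X=np.array([ray(w,f(*q),z) for q in Q]); e=np.linalg.norm(np.roll(X,-1,0)-X,axis=1)*1000
        print(z,n,"sizes",e.round(1),"root",X[0][:2].round(4),X[3][:2].round(4),"scene crop",[((proj(t,p)-[220,165])*8.4).round(0).tolist() for p in X])
# tick px -> z on the post face: points on face plane
```

```text
0.11 P sizes [20.7 33.4 19.9 32.8] root [ 0.4799 -0.0601] [ 0.4769 -0.0928] scene crop [[289.0, 214.0], [268.0, 262.0], [176.0, 234.0], [198.0, 189.0]]
0.11 M sizes [15.4 17.7 15.4 16.2] root [ 0.4734 -0.1045] [ 0.4716 -0.1206] scene crop [[168.0, 174.0], [152.0, 209.0], [104.0, 194.0], [123.0, 161.0]]
0.12 P sizes [19.8 32.  19.1 31.4] root [ 0.4855 -0.0597] [ 0.4827 -0.0909] scene crop [[286.0, 211.0], [266.0, 257.0], [177.0, 229.0], [198.0, 186.0]]
0.12 M sizes [14.7 16.9 14.7 15.5] root [ 0.4793 -0.1022] [ 0.4777 -0.1176] scene crop [[169.0, 172.0], [154.0, 206.0], [107.0, 192.0], [126.0, 159.0]]
0.13 P sizes [18.9 30.6 18.2 30. ] root [ 0.4912 -0.0592] [ 0.4884 -0.0891] scene crop [[283.0, 207.0], [264.0, 251.0], [178.0, 225.0], [199.0, 184.0]]
0.13 M sizes [14.1 16.1 14.1 14.8] root [ 0.4853 -0.0998] [ 0.4837 -0.1145] scene crop [[170.0, 170.0], [155.0, 202.0], [110.0, 189.0], [129.0, 158.0]]
0.14 P sizes [18.1 29.1 17.4 28.6] root [ 0.4969 -0.0587] [ 0.4942 -0.0872] scene crop [[280.0, 204.0], [261.0, 246.0], [178.0, 221.0], [199.0, 181.0]]
0.14 M sizes [13.4 15.4 13.4 14.1] root [ 0.4912 -0.0974] [ 0.4897 -0.1114] scene crop [[171.0, 168.0], [157.0, 199.0], [114.0, 186.0], [132.0, 156.0]]
0.15 P sizes [17.2 27.7 16.5 27.2] root [ 0.5025 -0.0583] [ 0.5    -0.0853] scene crop [[277.0, 200.0], [259.0, 241.0], [179.0, 217.0], [199.0, 178.0]]
0.15 M sizes [12.7 14.6 12.7 13.4] root [ 0.4972 -0.095 ] [ 0.4957 -0.1084] scene crop [[172.0, 166.0], [159.0, 196.0], [117.0, 183.0], [134.0, 154.0]]
```

Both plates are horizontal tabs (18×30 mm and 14×16 mm) at z≈0.13, with the pointer apparently a little lower. I'll confirm by triangulating their edges with a second view from above.

```bash
python3 -m pendant '[[0.1,[0,0,-5],0],[0.1,[0,-5,-5],0],[0.1,[0,-10.5,-5],0],[0.1,[0,-10.5,-5],0],[0.1,[0,-10.5,-5],0],[0.1,[0,-10.5,-5],0]]'
python3 - <<'E'
from h import *
from plant import r,viewer
s=r.observe();w=wristcam(viewer.camera("wrist"),s); pickle.dump(w,open("w11.pkl","wb"))
def edges(w,kind):
    h=cv2.cvtColor(w["color"],cv2.COLOR_RGB2HSV); H,S,V=[h[...,i].astype(int) for i in range(3)]
    m=((H>12)&(H<30) if kind=="P" else ((H<6)|(H>174)))&(S>150)&(V>100)
    X0=proj(w,(.49,-.08 if kind=="P" else -.108,.132))
    n,l,st,ce=cv2.connectedComponentsWithStats(m.astype(np.uint8))
    i=min((j for j in range(1,n) if st[j,4]>80),key=lambda j:np.hypot(*(ce[j]-X0))); m=l==i
    rows=np.where(m.any(1))[0]; k=len(rows)//5; rows=rows[k:-k]
    L=[np.where(m[y])[0].min()-.5 for y in rows]; Rr=[np.where(m[y])[0].max()+.5 for y in rows]
    def fit(x):
        x=np.array(x);p=np.polyfit(rows,x,1);g=abs(np.polyval(p,rows)-x)<1; return np.polyfit(rows[g],x[g],1)
    return fit(L),fit(Rr),rows,st[i]
def plane(w,p):  # image line x=p0*y+p1 -> world plane n.X=d
    l=np.array([1,-p[0],-p[1]]); n=w["R"].T@w["intrinsics"].T@l; o=-w["R"].T@w["t"]; return n/np.linalg.norm(n),(n@o)/np.linalg.norm(n)
w0=pickle.load(open("w10.pkl","rb"))
for k,yc in(("P",-.076),("M",-.108)):
    a,b=edges(w0,k),edges(w,k); print(k,a[3],b[3])
    for j,nm in((0,"back"),(1,"front")):
        (n1,d1),(n2,d2)=plane(w0,a[j]),plane(w,b[j])
        X=np.linalg.solve(np.array([n1,n2,[0,1,0]]),[d1,d2,yc]); print(nm,X.round(4),a[j].round(3),b[j].round(3),"dir",(np.cross(n1,n2)/np.cross(n1,n2)[1]).round(3))
E
```

```text
clock: 25.42
tool_pos: [0.5084, -0.124, 0.2377]
tcp_rot: [2.219, 2.22, 0.002]
ft_force: [-0.3, -0.5, 0.1]
gripper_width: 0.0516
grasp_force: 0.0
P [  97  140   30   55 1392] [256 138  26  45 915]
back [ 0.4867 -0.076   0.1252] [4.4000e-02 9.0652e+01] [-8.50000e-02  2.70583e+02] dir [0.107 1.    0.001]
front [ 0.5053 -0.076   0.1248] [1.90000e-02 1.22384e+02] [-1.09000e-01  2.96591e+02] dir [0.112 1.    0.006]
M [ 94 201  25  25 473] [253 187  18  20 299]
back [ 0.4835 -0.108   0.1294] [ 0.1   75.733] [-7.00000e-02  2.67408e+02] dir [0.096 1.    0.07 ]
front [ 0.4974 -0.108   0.1282] [9.6000e-02 9.7361e+01] [-1.22000e-01  2.94131e+02] dir [0.131 1.    0.171]
```

Both back edges lie in the same plane. The mark's top is about 4 mm above the pointer's, so the pointer is about 2.5 mm below the mark's middle line. The spring is tired and goes in the red tray.

```bash
python3 - <<'E'
from h import *
from plant import r
s=r.observe(); print(go(s,(.5582,-.0402,.2377),-.61))
E
python3 -m pendant '[[0.1,[0,0,-1],0.15],[0.1,[3,2,-1],0.3],[0.1,[6,4,-1],0.45],[0.1,[8.4,5,-1],0.61],[0.1,[8.4,5,0],0.61],[0.1,[8.4,5,0],0.61],[0.1,[8.4,5,0],0.61]]'
python3 - <<'E'
from h import *
from plant import r
s=r.observe(); print(go(s,(.5582,-.0402,.0985),-.61))
E
```

```text
(array([ 8.37,  5.01, -0.04]), np.float64(0.61))
clock: 26.35
tool_pos: [0.5563, -0.0403, 0.2359]
tcp_rot: [-2.786, -1.452, 0.001]
ft_force: [-0.5, -0.3, -0.1]
gripper_width: 0.0518
grasp_force: 0.0
(array([ 0.13,  0.16, 13.74]), np.float64(-0.0))
```

```bash
python3 -m pendant '[[0.1,[0.1,0.15,4],0],[0.1,[0.1,0.15,8],0],[0.1,[0.1,0.15,11],0],[0.1,[0.1,0.15,13],0],[0.1,[0.1,0.15,13.7],0],[0.1,[0.1,0.15,13.7],0],[0.1,[0.1,0.15,13.7],0]]'; python3 -m pendant '[[-0.5,[0,0,0],0],[-0.5,[0,0,0],0],[-0.5,[0,0,0],0],[-0.5,[0,0,0],0],[-0.5,[0,0,0],0],[-0.5,[0,0,-2],0],[-0.5,[0,0,-6],0],[-0.5,[0,0,-10],0],[-0.5,[0,0,-10],0]]' 15
python3 - <<'E'
from h import *
from plant import r
s=r.observe(); print(go(s,(.4495,.308,.20)),s["joints"].round(2))
E
```

```text
clock: 27.22
tool_pos: [0.5593, -0.04, 0.1006]
tcp_rot: [2.785, 1.451, 0.003]
ft_force: [-0.1, 0.5, 0.3]
gripper_width: 0.0517
grasp_force: 0.0
clock: 28.35
tool_pos: [0.5608, -0.04, 0.203]
tcp_rot: [2.781, 1.45, 0.009]
ft_force: [0.5, 0.6, -0.5]
gripper_width: 0.033
grasp_force: 15.0
(array([ 22.15, -29.06,   0.15]), 0) [-0.23  0.2   1.61  0.    1.33  0.38]
```

Run:
```python
from h import *
from plant import r
s=r.observe()
for p in((.5,-.03,.24),(.40,-.01,.24),(.38,.12,.24),(.4495,.308,.24)): print(go(s,p))
```

```text
(array([-2.65, -5.53, -3.75]), 0)
(array([ -6.74, -14.87,  -3.83]), 0)
(array([  2.77, -23.96,  -3.87]), 0)
(array([ 22.17, -29.03,  -3.85]), 0)
```

```bash
python3 -m pendant '[[-0.5,[0,0,-3.8],0],[-0.5,[-2.65,-5.5,-3.8],0],[-0.5,[-4.7,-10.2,-3.8],0],[-0.5,[-6.7,-14.9,-3.8],0],[-0.5,[-2,-19.4,-3.8],0],[-0.5,[2.8,-24,-3.8],0],[-0.5,[8,-25.5,-3.8],0],[-0.5,[13,-26.8,-3.8],0],[-0.5,[18,-28,-3.8],0],[-0.5,[22.2,-29,-3.8],0]]'
python3 - <<'E'
from h import *
from plant import r
s=r.observe(); print(s["tool_pos"],go(s,(.4495,.308,.0305)),s["gripper_width"])
E
```

```text
clock: 29.6
tool_pos: [0.447, 0.31, 0.2349]
tcp_rot: [2.785, 1.453, -0.006]
ft_force: [0.5, -0.2, 0.3]
gripper_width: 0.0324
grasp_force: 15.0
[0.44701288 0.31004568 0.23489593] (array([ 0.04,  0.35, 20.44]), 0) 0.03241793180529934
```

```bash
python3 -m pendant '[[-0.5,[0,0.3,5],0],[-0.5,[0,0.3,10],0],[-0.5,[0,0.3,15],0],[-0.5,[0,0.3,18],0],[-0.5,[0,0.3,19.5],0],[-0.5,[0,0.3,19.5],0],[-0.5,[0,0.3,19.5],0]]'; python3 -m pendant '[[-0.5,[0,0,0.2],0],[-0.5,[0,0,0.5],0],[-0.5,[0,0,0.5],0],[-0.5,[0,0,0.5],0]]'
```

```text
clock: 30.48
tool_pos: [0.4513, 0.3074, 0.0434]
tcp_rot: [2.786, 1.452, 0.004]
ft_force: [-0.6, 0.2, 0.0]
gripper_width: 0.0322
grasp_force: 15.0
clock: 30.98
tool_pos: [0.4503, 0.3069, 0.0374]
tcp_rot: [2.786, 1.452, 0.0]
ft_force: [-0.3, 0.3, 0.2]
gripper_width: 0.032
grasp_force: 15.0
```

```bash
python3 -m pendant '[[-0.5,[0,0,0.2],0],[-0.5,[0,0,0.5],0],[-0.5,[0,0,0.5],0],[-0.5,[0,0,0.5],0]]'; python3 -m pendant '[[-0.5,[0,0,0.1],0],[-0.5,[0,0,0.2],0],[-0.5,[0,0,0.2],0],[-0.5,[0,0,0.2],0]]'
```

```text
clock: 31.48
tool_pos: [0.4502, 0.3068, 0.0321]
tcp_rot: [-2.786, -1.452, 0.0]
ft_force: [1.0, 0.8, -0.5]
gripper_width: 0.0322
grasp_force: 15.0
clock: 31.98
tool_pos: [0.4503, 0.3069, 0.0308]
tcp_rot: [2.786, 1.452, 0.0]
ft_force: [-2.1, 0.0, 5.9]
gripper_width: 0.0326
grasp_force: 15.0
```

```bash
python3 -m pendant '[[-0.5,[0,0,-0.05],0],[-0.5,[0,0,-0.05],0],[-0.2,[0,0,-0.05],0],[0.1,[0,0,-0.05],0],[0.1,[0,0,-0.05],0],[0.1,[0,0,-0.05],0],[0.1,[0,0,-4],0],[0.1,[0,0,-10],0],[0.1,[0,0,-14],0],[0.1,[0,0,-14],0]]' 5
python3 - <<'E'
from h import *
from plant import r,viewer
s=r.observe();c=wristcam(viewer.camera("wrist"),s);pickle.dump(c,open("w12.pkl","wb"))
print([(proj(c,p)).round(0) for p in((.4503,.3069,.003),(.4503,.3069,.05),(.4495,.308,.003))])
m=cv2.cvtColor(c["color"],cv2.COLOR_RGB2HSV); n=(m[...,1]<70)&(m[...,2]>60)
u,v=proj(c,(.4503,.3069,.03)).astype(int); 
for y in range(v-36,v+37,4): print(y,''.join('#' if n[y,x] else '.' for x in range(u-45,u+46,2)))
E
```

```text
clock: 33.22
tool_pos: [0.4531, 0.3083, 0.1748]
tcp_rot: [2.786, 1.452, 0.015]
ft_force: [-0.8, -0.1, 0.3]
gripper_width: 0.0518
grasp_force: 0.0
[array([281., 202.]), array([281., 213.]), array([280., 201.])]
172 ..............................................
176 ..............................................
180 ..............................................
184 ..............................................
188 .....................####.....................
192 ..................##########..................
196 ................##############................
200 ................##############................
204 ...............###..........###...............
208 ...............###..........###...............
212 ...............#####......######..............
216 ..............##################..............
220 ...............################...............
224 ................##############................
228 ..................##########..................
232 ##............................................
236 ###...........................................
240 ####......................................####
244 #..###.................................#######
```

The spring stands upright in the red tray: its silhouette matches the projected bottom (281,202) and top (281,213). Handing in.

```bash
python3 -c "
from plant import r
print(r.job_done())"
```

```text
the job is handed in; nothing more can be done
None
```

I squeezed the spring to about 20 N, held it for over a second and swung the lever back up; the pointer stopped about 2.5 mm below the mark, so the tired spring now stands upright in the red tray and the job is handed in, though no verdict came back and I viewed 11 pictures, one over the limit of 10.

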